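Raise the telescopic bench lamp and hold it up

TASK

Raise the black dome bench lamp on its telescopic post: pinch its two orange buttons in together to free the catch, keep them pinched and pull the lamp straight up, past the first stop (where it gets stiffer) to the second stop, so that both sections are fully drawn out. The post does not lock up there, so finish while still holding the lamp fully extended by its pinched buttons; leave everything else on the bench where it is.

Things in the scene. Friction and masses are not known exactly. Their poses are not given: they have to be found in the camera images.
- lamp: foot of the bench lamp, screwed to the bench; place and yaw vary: dark steel disc 104 mm across, 14 mm high, with an aluminium tube 24 mm thick and a black collar 50 mm across, 74 to 100 mm above the bench. Origin: centre of the disc's underside, on the post's vertical axis; z up, x towards the side where the dome hangs, y from the right to the left button
- lamp_grip (a point): centre of the black grip head (30 x 26 x 52 mm, top 21 mm above this point), on the post's axis, midway between two orange buttons, 22 mm wide (x), 30 mm high, one on each y face: 39 mm over both when out, 29 mm when in. 138 mm above the bench at the start (collar's top 38 mm below), 258 mm when fully drawn out. Axes as lamp. Grip from above, fingers closing along y
- lamp_dome (a point): middle of the black lamp dome (74 mm across, 38 mm high), which rides with the head, 105 mm from the post's axis along x and 24 mm below the grip centre
- button_left (a joint): how far the button on the head's +y side is pushed in, m: 0 out, 0.005 fully in. Spring 2.5 N rising to 5 N. The catch lets go once both buttons are in by over 3 mm; pinch first, pull after. The pull is carried by friction on the buttons: a grip of about 30 N is plenty
- button_right (a joint): the same for the button on the -y side
- lamp_upper (a joint): how far the upper section (which carries head and dome, about 0.3 kg) is drawn out of the lower one, m: 0 in, 0.06 at its end (the first stop). It slides easily and sinks back under its own weight when let go
- lamp_lower (a joint): how far the lower section is drawn out of the foot, m: 0 in, 0.06 at its end. About 3 N stiffer, it follows only once the upper section is at its end; with both at 0.06 the lamp is at the second stop (rigid), 120 mm straight above where it began
- magnifier: bystander: loose magnifier on a 130 mm high brass post with green round foot 96 mm across and dark wooden block on top (no orange buttons), its lens reaching 115 mm out along its x. Origin: underside of its foot. It and the lamp may stand in each other's places
- dish: bystander: small white ceramic dish, 68 mm across, 26 mm high. Origin: centre of its underside
- steel_block: bystander: steel bench block, cylinder 72 mm across, 45 mm high. Origin: centre of its underside
- hammer: bystander: hammer lying on the bench
- bench_pin: bystander: wooden bench pin, 100 by 70 by 30 mm, lying on the bench
Mind the look-alikes: they are no part of the job. Leave any purple or red look-alike of the lamp alone.

How it is judged:
By the outcome, as a careful person would: the job done as asked, in the order asked, and still so for the second after the job is handed in, while the arm keeps its last pose, push and grip.
It also fails if it takes over 35 s, if anything falls off the work surface, if the arm or the gripper's body presses on something with over 40 N, if the wrist force passes 120 N, or if a joint passes its speed limit or range.

ROBOT

A 7-joint arm with a two-finger parallel gripper is mounted at the origin on the work surface. World frame = base frame: x ahead of the robot, y to its left, z up, the work surface at z = 0. Lengths are in m, angles in rad, forces in N, time in s.
With the tool pointing down it reaches from about 0.4 to 0.875 m from the base axis. Payload 19.3 kg.
Tool frame: the origin (TCP) lies at the very end of the fingers, on their centre line; the grasp point (between the pads) lies 19 mm behind it; z points along the fingers, y is the line along which they close (so a half turn about z gives the same grasp; the last joint's range is limited). The gripper opens to 85 mm and grips with 20 to 120 N. Pads are 22 mm wide; open, the fingers measure 114 mm over their backs; the gripper's body (76 mm by 85 mm) begins 54 mm behind the grasp point. The pads swing forward as they close: fully open they stand 13 mm farther back than shut.
Start: joints at [1.09, 0.521, -0.036, 1.599, 0.021, 1.021, -0.113], TCP at [0.25, -0.573, 0.231] pointing down, gripper open.
Joint ranges: [-2.91, 2.91], [-0.3, 2.13], [-1.5, 1.42], [0.17, 2.43], [-1.26, 4.41], [0.16, 1.93], [-2.52, 2.52]. Speed limits (rad/s): [1.89, 1.89, 2.39, 2.39, 3.01, 3.01, 3.01].

INTERFACE

Orientations are given as [roll, pitch, yaw] about the fixed x, y, z axes, in that order (R = Rz(yaw) Ry(pitch) Rx(roll)).
In Python, from workcell import bot gives the robot as it stands.
- The arm moves only by the tool jog_arm, never from a script. Its argument "motion" is a list of rows, each a list of 5 numbers: the shift along the tool's x, y, z scaled (see below), then the turn about the tool's z scaled (see below), then the opening, from 0 (shut) to 1 (fully open). A call has 1 to 12 rows; each row shifts and turns the commanded pose from where the row before left it, along the tool's axes as they then stand; what a row does not reach is not made up. The controller multiplies each number of a shift by 30 mm and each number of a turn by 0.08 rad. A row lasts 1/10 s, in which the tool goes at most 50 mm and 8.59 degrees, less where a joint would pass 70% of its speed; a pose out of reach is approached as far as the arm can. A call with a number of a shift or a turn outside -1 to 1 is refused whole. A call with a gripper value outside its range is refused whole. The fingers move at their own pace and stop on an object; "newtons" is the grip in N (left out, the last holds). Time passes only in rows, so rows that do not move let the fingers close. It gives the time, the measured TCP pose, the force, the opening and the grip force at its end, in the units of the state.
- bot.observe(): the state, without advancing time (a new reading comes with each control period).
- bot.grab_frame(name): name is "side" or "top" or "wrist"; returns a dict with "pixels" (384x512x3 uint8, red, green, blue), "fovy" (degrees; the focal length in pixels is half the picture's height over the tangent of half this angle, whatever the lens; pixels are square), "cx", "cy" (the principal point, pixels), "rvec" (rotation vector, rad) and "tvec" (3), from world to camera coordinates, as OpenCV has them; the wrist camera has in their place "mount" (4x4, takes a point from camera to tool coordinates, whose origin is the TCP and whose axes are the flange's). Camera axes: x right, y down, z forward; pixel columns grow to the right and rows downward; lengths in m; the calibration is good to about 2 mm. The wrist camera is an equidistant fisheye: a pixel r from the principal point sees the ray r / f radians off the axis. A picture is of the moment at which its call begins: read the wrist's pose just before it. There is no depth.
- bot.job_done(): hands the job in; it is judged then, once.
The state is a dict: "clock": time; "qpos": joint angles; "qd": joint speeds; "joint_efforts": joint torques, N m; "position": TCP position; "tool_rot": TCP orientation; "force": force on the tool from outside, world axes, zero at the start; "moment": the same for the moment, N m; "grip_width": finger opening in m; "finger_force": force on a finger pad.
Only numpy, scipy, OpenCV 4.12 (cv2) and the standard library are available. Lean on these libraries where they do the work, as an engineer would, in place of code of your own. Each camera call takes 0.05 s, during which the arm holds its last target. There are 200 camera calls.

## Working session

There is one attempt and no reset: what is moved stays moved. The work goes in short steps, Python scripts to look and compute and a tool call to move; the robot and the scene stay as the last step left them, time stands still between calls to the robot, and variables do not carry over. Pictures are saved under pics/ and viewed, at most 10 in all, crops included, and the job is handed in when it is done.

Besides the shell and the picture viewer there is one more tool, called after "Emit:" as name(argument=value, ...), one argument or row to a line, values as JSON. jog_arm: Moves the arm, as the interface text tells. Shifts and turns lie within -1 to 1; 1 stands for 30 mm of shift or 0.08 rad of turn. Its arguments: {"type":"object","properties":{"motion":{"type":"array","items":{"type":"array","items":{"type":"number"}}},"newtons":{"type":"number"}},"required":["motion"]}

```bash
mkdir -p pics; cat > h.py <<'E'
import numpy as np, cv2, json
from workcell import bot
def load(n):
    d=np.load(f'pics/{n}.npz'); return d
def grab(n,save):
    s=bot.observe(); f=bot.grab_frame(n)
    np.savez(f'pics/{save}.npz',**{k:np.array(v) for k,v in f.items()})
    cv2.imwrite(f'pics/{save}.png',f['pixels'][:,:,::-1]); return s,f
def ray(d,u,v):
    H=d['pixels'].shape[0]; f=H/2/np.tan(np.radians(float(d['fovy']))/2)
    R=cv2.Rodrigues(np.array(d['rvec'],float))[0]; t=np.array(d['tvec'],float).ravel()
    o=-R.T@t; r=R.T@np.array([(u-d['cx'])/f,(v-d['cy'])/f,1]); return o,r/np.linalg.norm(r)
def plane(d,u,v,z):
    o,r=ray(d,u,v); return o+r*(z-o[2])/r[2]
def tri(a,b):
    (o,r),(p,q)=a,b; s=np.linalg.lstsq(np.c_[r,-q],p-o,rcond=None)[0]
    x,y=o+r*s[0],p+q*s[1]; return (x+y)/2,np.linalg.norm(x-y)
E
python3 - <<'E'
from h import *
for n in('top','side'):
    s,f=grab(n,n); print(n,f['fovy'],f['cx'],f['cy'],ray(f,256,192))
    hsv=cv2.cvtColor(f['pixels'],cv2.COLOR_RGB2HSV)
    m=cv2.inRange(hsv,(5,150,120),(20,255,255))
    k,l,st,c=cv2.connectedComponentsWithStats(m)
    for i in range(1,k):
        if st[i,4]>5: print(st[i],c[i])
print({k:np.round(v,3) for k,v in s.items()})
a,b=[cv2.imread(f'pics/{n}.png') for n in('top','side')]
E
```

```text
top 53.09157802569722 255.58306035650847 191.03301000697638 (array([0.28158657, 0.00279822, 1.28084412]), array([ 0.12283535,  0.01207654, -0.99235358]))
[  0  25  17 114 876] [ 6.2739726  80.71689498]
[  36   27   71   46 1295] [71.96216216 48.37837838]
[ 30  44  65  40 634] [63.29495268 63.78706625]
[298  48   8  14  61] [301.          53.18032787]
[ 23  51  65  45 781] [54.56466069 73.3021767 ]
[338  52  10  15  57] [344.          59.94736842]
[22 67 20 12 43] [30.39534884 71.8372093 ]
[46 81 10  6 13] [50.46153846 83.61538462]
[ 9 86  4  5  9] [10.88888889 88.        ]
[61 89 20 12 43] [72.         95.30232558]
[126  93   6   2   6] [128.5         93.66666667]
[116 108   5   4   8] [117.5 110. ]
[351 109   7   7  14] [353.92857143 112.35714286]
[355 108   3   3   6] [355.66666667 109.        ]
[112 110   3   6   9] [113.44444444 112.33333333]
[378 113   4   7  12] [379.5 116. ]
[368 119   4   6   9] [369.77777778 121.22222222]
[286 129   3   5   7] [286.42857143 131.        ]
[211 132  10  11  21] [215.47619048 137.57142857]
[304 136   3   4   6] [305.16666667 137.5       ]
[294 
[... 1592 characters left out ...]
243.38695652]
[231 261   3   4   7] [232.14285714 262.57142857]
[224 265   7   5  11] [226.81818182 267.        ]
[227 264  11  12  37] [232.32432432 269.81081081]
{'clock': np.float64(0.05), 'qpos': array([ 1.09 ,  0.522, -0.036,  1.6  ,  0.021,  1.021, -0.113]), 'qd': array([ 0.001, -0.001, -0.001, -0.002,  0.001,  0.001, -0.   ]), 'joint_efforts': array([ 5.0000e-03, -9.2944e+01,  1.9870e+00, -3.7098e+01,  1.8000e-02,
        5.0000e-03, -0.0000e+00]), 'position': array([ 0.249, -0.573,  0.231]), 'tool_rot': array([-3.14 ,  0.   ,  0.411]), 'force': array([ 0.349, -0.772,  0.762]), 'moment': array([ 0.003, -0.025, -0.035]), 'finger_force': np.float64(0.0), 'grip_width': np.float64(0.085)}
```

View pics/top.png

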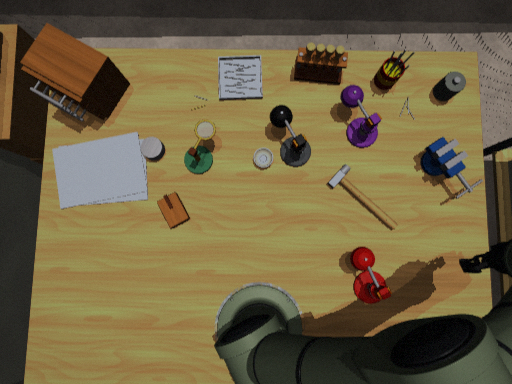

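View pics/side.png

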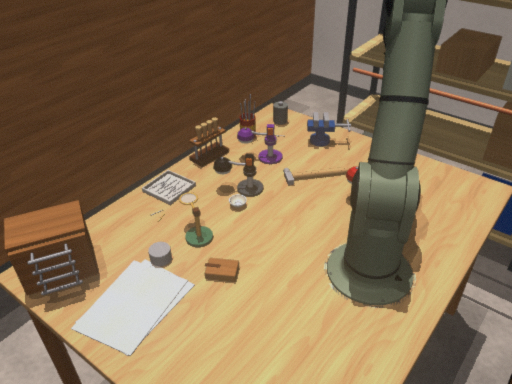

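The top view shows the black lamp with its foot near (296,151), head near (297,143) and dome near (281,116). In the side view the head is near (249,165). I'll enlarge both.

```bash
python3 - <<'E'
from h import *
a=cv2.imread('pics/top.png')[95:175,255:335]; b=cv2.imread('pics/side.png')[130:210,205:285]
cv2.imwrite('pics/c.png',np.hstack([cv2.resize(x,(400,400),interpolation=cv2.INTER_CUBIC) for x in(a,b)]).astype(np.uint8))
for n,(x,y) in(('top',(296,151)),('top',(281,116)),('top',(297,143)),('side',(251,187))):
    d=load(n); print(n,x,y,[plane(d,x,y,z).round(3) for z in(.014,.133,.159)])
for n,box in(('top',(265,95,320,175)),('side',(208,140,275,205))):
    d=load(n); x0,y0,x1,y1=box; p=d['pixels'][y0:y1,x0:x1]
    hsv=cv2.cvtColor(p,cv2.COLOR_RGB2HSV)
    m=((p.max(2)<110)&(hsv[:,:,1]<90)).astype(np.uint8)
    k,l,st,c=cv2.connectedComponentsWithStats(m)
    for i in range(1,k):
        if st[i,4]>30: print(n,'dark',st[i]+[x0,y0,0,0,0],c[i]+[x0,y0])
    m=cv2.inRange(hsv,(5,150,60),(16,255,255))
    k,l,st,c=cv2.connectedComponentsWithStats(m)
    for i in range(1,k):
        if st[i,4]>4: print(n,'or',st[i]+[x0,y0,0,0,0],c[i]+[x0,y0])
E
```

```text
top 296 151 [array([ 0.579, -0.114,  0.014]), array([ 0.551, -0.103,  0.133]), array([ 0.545, -0.101,  0.159])]
top 281 116 [array([ 0.7  , -0.063,  0.014]), array([ 0.661, -0.056,  0.133]), array([ 0.652, -0.055,  0.159])]
top 297 143 [array([ 0.607, -0.117,  0.014]), array([ 0.576, -0.106,  0.133]), array([ 0.57 , -0.104,  0.159])]
side 251 187 [array([ 0.57 , -0.11 ,  0.014]), array([0.472, 0.011, 0.133]), array([0.45 , 0.038, 0.159])]
top dark [271 106  40  61 907] [291.5722161  141.57001103]
top or [266 124  15  17  60] [270.9        133.16666667]
top or [273 129   5   3   7] [275.28571429 129.71428571]
top or [278 129   7   2   7] [281.         129.14285714]
top or [282 129   8   9  18] [285.22222222 134.33333333]
top or [276 133   4   2   5] [277.8 133.8]
top or [293 139   3   6   7] [293.85714286 141.28571429]
side dark [259 140  16  24 160] [269.6125 151.5   ]
side dark [216 157  16  10  53] [222.28301887 161.09433962]
side dark [238 176  25  20 332] [249.64457831 187.26204819]
side or [246 158   6   8  44] [248.59090909 161.22727273]
```

View pics/c.png

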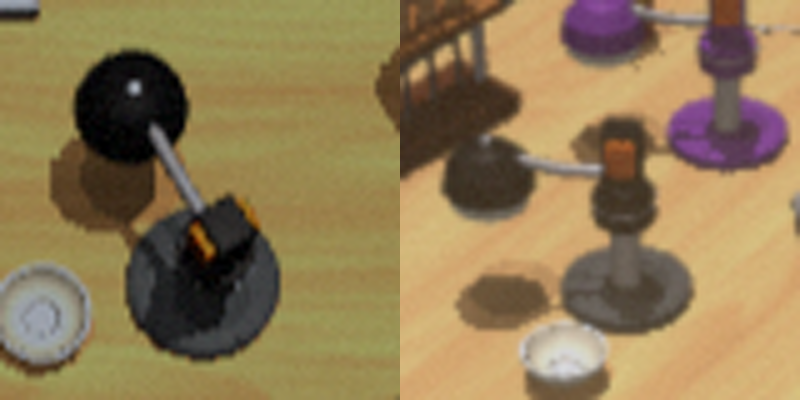

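The enlarged crops show the head top at about (300.8,139.7), the foot centre at (295.1,150.7) and the dome at (280.7,115.9) in the top view. The side view puts the button at about (248.6,161.2). I'll turn these into positions.

```bash
python3 - <<'E'
from h import *
d=load('top'); s=load('side')
foot=plane(d,295.1,150.7,.014); head=plane(d,300.8,139.7,.159); dome=plane(d,280.7,115.9,.114)
print('foot',foot,'side foot',plane(s,250.2,188.2,.014),'head',head,'dome',dome)
print('tri dome',tri(ray(d,280.7,115.9),ray(s,222.6,165)), 'tri head top', tri(ray(d,300.8,139.7),ray(s,249.0,155.5)))
print('side left btn', plane(s,248.6,161.6,.138))
v=dome-(foot+head)/2; print(np.linalg.norm(v[:2]),np.arctan2(v[1],v[0]))
E
```

```text
foot [ 0.58035219 -0.11099154  0.014     ] side foot [ 0.56817435 -0.10175558  0.014     ] head [ 0.57998177 -0.11486088  0.159     ] dome [ 0.66761868 -0.05650002  0.114     ]
tri dome (array([ 0.66822786, -0.05767491,  0.1077614 ]), np.float64(0.003274115513227415)) tri head top (array([ 0.58098816, -0.11529148,  0.15508887]), np.float64(7.804899666760208e-05))
side left btn [ 0.5726882  -0.10192425  0.138     ]
0.10407552035299951 0.573012475698431
```

Emit:
jog_arm(
  motion=[
    [0, 0, 0, -0.68, 1],
    [0, 0, 0, -0.68, 1],
    [0, 0, 0, -0.69, 1],
    [0.88, -0.343, 0, 0, 1],
    [0.88, -0.343, 0, 0, 1],
    [0.88, -0.343, 0, 0, 1],
    [0.88, -0.343, 0, 0, 1],
    [0.88, -0.343, 0, 0, 1],
    [0.88, -0.343, 0, 0, 1],
    [0.88, -0.343, 0, 0, 1],
    [0.88, -0.343, 0, 0, 1],
    [0.88, -0.343, 0, 0, 1],
  ],
)

```text
clock: 1.3
position: [0.3991, -0.365, 0.2311]
tool_rot: [-3.141, 0.0, 0.575]
force: [1.2, -0.4, 0.2]
grip_width: 0.0855
finger_force: 0.0
```

Emit:
jog_arm(
  motion=[
    [0.88, -0.343, 0, 0, 1],
    [0.88, -0.343, 0, 0, 1],
    [0.88, -0.343, 0, 0, 1],
    [0.88, -0.343, 0, 0, 1],
    [0.88, -0.343, 0, 0, 1],
    [0.88, -0.343, 0, 0, 1],
    [0.88, -0.343, 0, 0, 1],
    [0.88, -0.343, 0, 0, 1],
    [0.88, -0.343, 0, 0, 1],
    [0, 0, 0, 0, 1],
    [0, 0, 0, 0, 1],
  ],
)

```text
clock: 2.4
position: [0.5476, -0.1589, 0.2309]
tool_rot: [-3.141, 0.001, 0.576]
force: [-0.1, -1.4, -0.1]
grip_width: 0.0855
finger_force: 0.0
```

```bash
python3 - <<'E'
from h import *
s,f=grab('wrist','w1'); print(s['position'],s['tool_rot'],s['clock'],f['fovy'],f['cx'],f['cy']); print(np.round(f['mount'],4))
E
```

```text
[ 0.5475596  -0.15894848  0.23092524] [-3.14107486e+00  6.47250593e-04  5.75769140e-01] 2.4 65.70646984690485 254.1261682329401 194.09434164693099
[[ 7.000e-04 -9.576e-01 -2.880e-01  7.410e-02]
 [ 1.000e+00  4.000e-04  1.200e-03  2.000e-04]
 [-1.000e-03 -2.880e-01  9.576e-01 -1.420e-01]
 [ 0.000e+00  0.000e+00  0.000e+00  1.000e+00]]
```

View pics/w1.png

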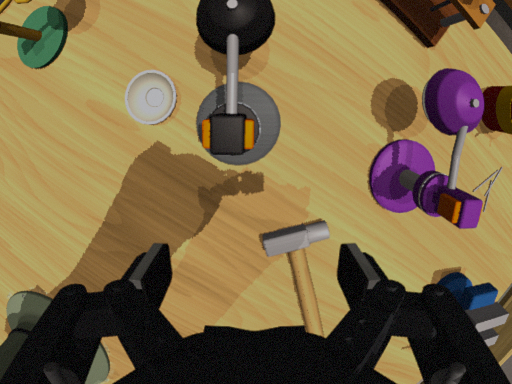

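The wrist view shows the head at about (229,134), the orange buttons at about (208,134) and (250,134), the foot centre near (238,123) and the dome at (235,18).

```bash
cat >> h.py <<'E'
from scipy.spatial.transform import Rotation as Ro
def wray(d,s,u,v):
    f=192/np.tan(np.radians(float(d['fovy']))/2); a=np.array([u-d['cx'],v-d['cy']]); r=np.hypot(*a); th=r/f
    c=np.r_[a/r*np.sin(th),np.cos(th)]; M=np.array(d['mount']); R=Ro.from_euler('xyz',s['tool_rot']).as_matrix()
    return R@M[:3,3]+s['position'],R@M[:3,:3]@c
def wplane(d,s,u,v,z):
    o,r=wray(d,s,u,v); return o+r*(z-o[2])/r[2]
E
python3 - <<'E'
from h import *
d=load('w1'); s=bot.observe(); p=d['pixels']
hsv=cv2.cvtColor(p,cv2.COLOR_RGB2HSV); m=cv2.inRange(hsv[100:165,195:262],(8,200,120),(22,255,255))
k,l,st,c=cv2.connectedComponentsWithStats(m); P=[]
for i in range(1,k):
    if st[i,4]>20:
        q=c[i]+[195,100]; P.append(wplane(d,s,*q,.148)); print(st[i]+[195,100,0,0,0],q,P[-1])
dark=(p.max(2)<55).astype(np.uint8)[100:165,195:262]; ys,xs=np.nonzero(dark); print('dark',xs.min()+195,xs.max()+195,ys.min()+100,ys.max()+100)
print('foot',wplane(d,s,238,123,.014),'dome',wplane(d,s,235.2,18,.114))
if len(P)==2:
    a,b=sorted(P,key=lambda x:-x[1]); e=a-b; print('mid',(a+b)/2,np.linalg.norm(e),'yaw',np.arctan2(-e[0],e[1]))
E
```

```text
[202 119   8  29 217] [205.60368664 133.35023041] [ 0.57322952 -0.09939735  0.148     ]
[245 120   9  29 241] [248.87966805 134.24481328] [ 0.59023614 -0.12763673  0.148     ]
dark 199 258 100 155
foot [ 0.58311904 -0.11405765  0.014     ] dome [ 0.66811046 -0.06249911  0.114     ]
mid [ 0.58173283 -0.11351704  0.148     ] 0.03296493755267174 yaw 0.5420581625895203
```

Emit:
jog_arm(
  motion=[
    [0, 0, 0, 0.35, 1],
    [0.88, -0.35, 0, 0, 1],
    [0.88, -0.35, 0, 0, 1],
    [0, 0, 0, 0, 1],
    [0, 0, 0.7, 0, 1],
    [0, 0, 0, 0, 1],
  ],
)

```text
clock: 3.05
position: [0.5804, -0.1147, 0.2084]
tool_rot: [-3.14, 0.003, 0.545]
force: [-0.6, -0.1, -0.2]
grip_width: 0.0857
finger_force: 0.0
```

```bash
python3 - <<'E'
from h import *
s,f=grab('wrist','w2'); print(s['position'],s['tool_rot'],s['clock'])
E
```

```text
[ 0.58042825 -0.1146769   0.20844663] [-3.13987074e+00  2.74681015e-03  5.44825607e-01] 3.05
```

View pics/w2.png

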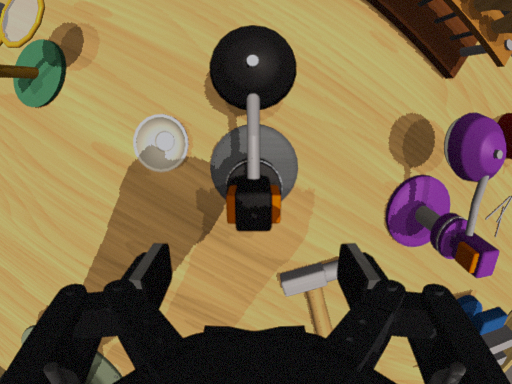

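The wrist view shows the head, rod and dome lined up at column 253.5 (principal point 254), so the fingers sit symmetrically about the head. I'll go down.

Emit:
jog_arm(
  motion=[
    [0.05, 0, 0.6, 0, 1],
    [0, 0, 0.6, 0, 1],
    [0, 0, 0.6, 0, 1],
    [0, 0, 0.6, 0, 1],
    [0, 0, 0.6, 0, 1],
    [0, 0, 0, 0, 1],
    [0, 0, 0, 0, 1],
  ],
)

```text
clock: 3.8
position: [0.5834, -0.1135, 0.1213]
tool_rot: [3.141, -0.0, 0.546]
force: [1.3, 0.8, 1.0]
grip_width: 0.0855
finger_force: 0.0
```

Emit:
jog_arm(
  motion=[
    [-0.05, -0.03, 0.1, 0, 1],
    [0, 0, 0, 0, 0.5],
    [0, 0, 0, 0, 0.5],
    [0, 0, 0, 0, 0.5],
    [0, 0, 0, 0, 0],
    [0, 0, 0, 0, 0],
    [0, 0, 0, 0, 0],
    [0, 0, 0, 0, 0],
    [0, 0, 0, 0, 0],
    [0, 0, 0, 0, 0],
  ],
  newtons=35,
)

```text
clock: 4.8
position: [0.5817, -0.113, 0.1178]
tool_rot: [3.141, -0.0, 0.547]
force: [-1.6, -0.6, 7.4]
grip_width: 0.0281
finger_force: 38.2
```

Both buttons are in (28 mm). Pulling up.

Emit:
jog_arm(
  motion=[
    [0, 0, -0.2, 0, 0],
    [0, 0, -0.2, 0, 0],
    [0, 0, -0.3, 0, 0],
    [0, 0, -0.3, 0, 0],
    [0, 0, -0.3, 0, 0],
    [0, 0, 0, 0, 0],
  ],
)

```text
clock: 5.4
position: [0.5816, -0.113, 0.1577]
tool_rot: [3.141, -0.001, 0.547]
force: [2.2, 0.9, -1.8]
grip_width: 0.0282
finger_force: 37.3
```

```bash
python3 - <<'E'
from h import *
s,f=grab('side','s2'); print(s['position'],s['force'])
b=f['pixels'][90:210,195:295,::-1]; cv2.imwrite('pics/s2c.png',cv2.resize(b,None,fx=5,fy=5,interpolation=cv2.INTER_CUBIC))
E
```

```text
[ 0.58155552 -0.11300028  0.15765004] [ 2.15636489  0.94380556 -1.83809089]
```

View pics/s2c.png

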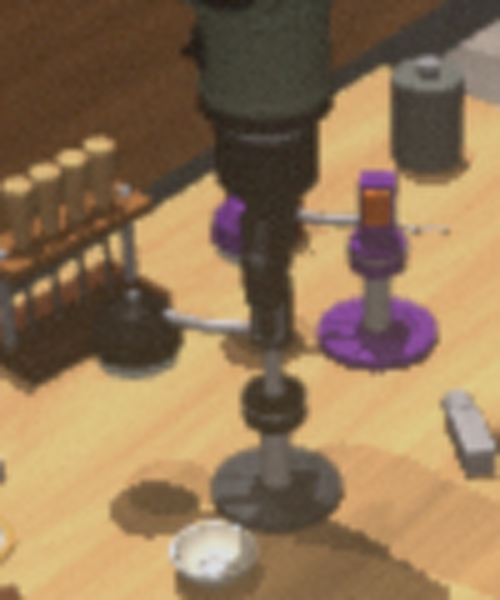

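The side crop shows the head and dome raised and the inner tube visible between the collar and the head, so the lamp is riding with the gripper. Continuing.

Emit:
jog_arm(
  motion=[
    [0, 0, -0.25, 0, 0],
    [0, 0, -0.25, 0, 0],
    [0, 0, -0.25, 0, 0],
    [0, 0, -0.25, 0, 0],
    [0, 0, -0.25, 0, 0],
    [0, 0, -0.25, 0, 0],
    [0, 0, -0.25, 0, 0],
    [0, 0, -0.25, 0, 0],
    [0, 0, -0.25, 0, 0],
    [0, 0, -0.2, 0, 0],
    [0, 0, 0, 0, 0],
  ],
)

```text
clock: 6.55
position: [0.5815, -0.113, 0.2307]
tool_rot: [3.141, -0.0, 0.547]
force: [2.5, 1.3, -1.9]
grip_width: 0.0282
finger_force: 37.3
```

Emit:
jog_arm(
  motion=[
    [0, 0, -0.1, 0, 0],
    [0, 0, -0.1, 0, 0],
    [0, 0, -0.05, 0, 0],
    [0, 0, 0, 0, 0],
  ],
)

```text
clock: 6.95
position: [0.5815, -0.1131, 0.2375]
tool_rot: [3.142, -0.0, 0.547]
force: [3.0, 1.8, -1.6]
grip_width: 0.0281
finger_force: 37.3
```

Emit:
jog_arm(
  motion=[
    [0, 0, -0.03, 0, 0],
    [0, 0, 0, 0, 0],
  ],
)

```text
clock: 7.15
position: [0.5814, -0.113, 0.2381]
tool_rot: [-3.141, 0.0, 0.547]
force: [5.3, 1.7, -5.5]
grip_width: 0.0281
finger_force: 37.0
```

Emit:
jog_arm(
  motion=[
    [0, 0, -0.03, 0, 0],
    [0, 0, 0, 0, 0],
  ],
)

```text
clock: 7.35
position: [0.5813, -0.113, 0.2382]
tool_rot: [-3.141, 0.001, 0.547]
force: [7.9, 0.3, -16.3]
grip_width: 0.028
finger_force: 36.9
```

The stop is rigid: about 16 N at 120.4 mm of travel. I'll check that it holds and take a look.

Emit:
jog_arm(
  motion=[
    [0, 0, 0, 0, 0],
    [0, 0, 0, 0, 0],
    [0, 0, 0, 0, 0],
    [0, 0, 0, 0, 0],
    [0, 0, 0, 0, 0],
  ],
)

```text
clock: 7.85
position: [0.5812, -0.113, 0.2382]
tool_rot: [-3.141, 0.001, 0.547]
force: [7.7, 1.2, -16.4]
grip_width: 0.0279
finger_force: 36.9
```

```bash
python3 - <<'E'
from h import *
s,f=grab('side','s3'); print(s['position'],s['force'])
b=f['pixels'][90:210,195:295,::-1]; cv2.imwrite('pics/s3c.png',cv2.resize(b,None,fx=5,fy=5,interpolation=cv2.INTER_CUBIC))
E
```

```text
[ 0.58124518 -0.11302363  0.23819932] [  7.65880833   1.17847448 -16.37944234]
```

View pics/s3c.png

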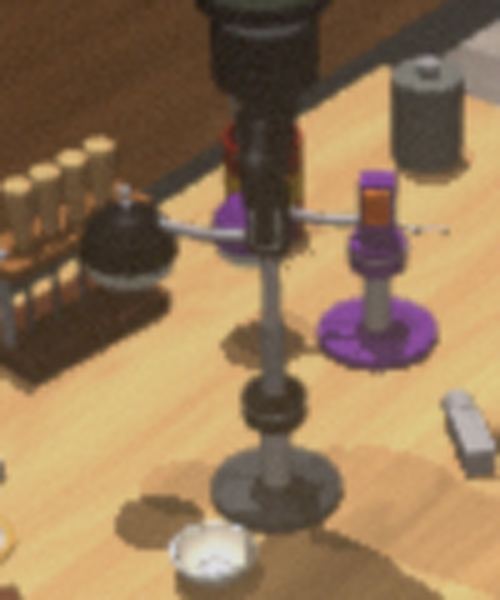

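The side crop shows both post sections drawn out, with the head held in the fingers near (265,235) and the dome at (128,245). The force is steady, so I'm handing in.

```bash
python3 -c "
from workcell import bot; print(bot.job_done())"
```

```text
the job is handed in; nothing more can be done
None
```

The black lamp is drawn up 120 mm to its second stop and was handed in still held there by its pinched buttons, with a steady pull of about 16 N; I saw nothing else on the bench disturbed.

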